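# Centre-punch the marked spot on a shelf angle

### The job

Pick up the yellow metal angle, lay it flat on the inclined bed of the green bench punch with its upright flange against the ledge, and slide it along until the red marked spot is exactly under the punch point, then let go of it. Then push the red knob down firmly, but without a blow, so that the point bears on the mark, and let the punch spring back up; leave the angle lying there and do not disturb the other things on the table.

Things in the scene. Friction and masses are not known exactly. Their poses are not given: they have to be found in the camera images.
- angle: The work: yellow metal angle (L-section), 200 mm long, about 0.4 kg. Origin: centre of the underside of its flat leg, which spans x -30..+30, y -100..+100, z 0..8 mm. Flange along its -x edge: x -30..-22, z 8..44 mm, full length; pinch it across its 8 mm thickness. It starts flat on the table, flange up and on the robot's side.
- mark (a point): Red dot of 12 mm with a black cross on top of the angle's flat leg, at (8, 60, 8) mm in the angle's frame, i.e. 38 mm from the flange's outer face and 40 mm from the angle's +y end. Its axes are the angle's.
- press: Green bench punch, fixed to the table. Origin: on the table straight below the bed's origin; z up. Base plate 280 x 200 x 16 mm, x -80..+200 mm. In the bed's frame its column is at x +80..+108, and the head's arm over the bed spans x -17..+108, y -17..+17, z 62..92 mm, with a collar of radius 15 mm round the punch down to z 55 mm.
- bed: The punch's fixed steel bed, inclined 24 degrees, low edge towards the robot. Origin on its surface under the punch point, 130 mm above the table. x up the slope, y along the ledge (level), z its normal. Bed x -48..+43, y -140..+140 mm. Ledge x -48..-38, 7 mm high: it stops the flange's outer face at x -38. With the angle in place its frame is parallel to this and its mark at (0, 0, 8) mm.
- punch: Spring-loaded punch with red knob. Origin at its point, 16 mm above the bed at rest (8 mm above the angle's leg); axes as the bed's; slides along z only. Rod radius 8, point radius 3; knob radius 19, its flat top 116 mm above the point. The spring takes about 4 N to start, 6.5 N where the point meets the work; then at least 5 N more must bear on the mark for 0.1 s, never over 60 N.
- spare: Bystander: grey angle like the work, but 160 mm long and without a mark. Same frame. Leave alone.
- screwdriver: Bystander: screwdriver lying on the table, about 200 mm long. Origin under its middle.
- tape: Bystander: brown roll of tape, 90 mm wide, 24 mm high. Origin at its underside's centre.
- jar: Bystander: amber jar, 64 mm wide, 100 mm high. Origin at its underside's centre.
- can: Bystander: blue can, 80 mm wide, 120 mm high. Origin at its underside's centre.
- mug: Bystander: blue mug, 80 mm wide, 90 mm high. Origin at its underside's centre.
Things that resemble listed ones, but are neither listed nor needed, are in the scene too. Of the things that look like the angle, take the one that is farthest to the robot's right at the start.

How it is judged (in metres and radians):
On the way, in this order (a step that is already met when the one before it is completed fails the run):
1. the angle lies flat on the inclined bed against the ledge, its mark under the punch point, let go (x of mark in the frame of bed between -0.003 and 0.003 m and y of mark in the frame of bed between -0.003 and 0.003 m and z of mark in the frame of bed between 0.005 and 0.011 m and angle between the z axis of angle and the z axis of bed, either way round below 0.06 rad and angle between the y axis of angle and the y axis of bed, either way round below 0.06 rad and linear speed of angle below 0.01 m/s and contact force between the fingers and angle below 0.2 N), for 0.3 s.
2. the punch is pushed down and its point bears on the mark with at least 5 N (x of mark in the frame of bed between -0.003 and 0.003 m and y of mark in the frame of bed between -0.003 and 0.003 m and contact force between punch and angle above 5 N), for 0.1 s.
At the end, for the whole second after the job is handed in: The angle lies flat on the inclined bed (within about 3 degrees, along the ledge likewise), at rest, its mark within 3 mm of the punch axis both along and across the bed, and the punch is back up within 3 mm of its rest position (x of mark in the frame of bed between -0.003 and 0.003 m and y of mark in the frame of bed between -0.003 and 0.003 m and z of mark in the frame of bed between 0.005 and 0.011 m and angle between the z axis of angle and the z axis of bed, either way round below 0.06 rad and angle between the y axis of angle and the y axis of bed, either way round below 0.06 rad and linear speed of angle below 0.01 m/s and distance of punch from where it was at the start of the episode below 0.003 m and contact force between punch and angle below 0.1 N); the robot touches nothing.
It fails at once if the punch hits or presses the angle with more than 60 N (contact force between punch and angle above 60 N).
It fails at once if the angle is slammed or forced onto the punch's bed or frame with more than 80 N (contact force between angle and bed above 80 N).
It fails at once if a bystander is moved more than 30 mm (distance of any of spare, screwdriver, tape, jar, can, mug from where it was at the start of the episode above 0.03 m).
It also fails if it takes over 67 s, if anything falls off the work surface, if the arm or the gripper's body presses on something with over 40 N, if the wrist force passes 120 N, or if a joint passes its speed limit or range.

### The arm

A 6-joint arm with a two-finger parallel gripper is mounted at the origin on the work surface. World frame = base frame: x ahead of the robot, y to its left, z up, the work surface at z = 0. Lengths are in mm, angles in rad, forces in N, time in s.
With the tool pointing down it reaches from about 350 to 975 mm from the base axis. Payload 7.1 kg.
Tool frame: the origin (TCP) lies midway between the tips of the shut fingers; the grasp point (between the pads) lies 19 mm behind it; z points along the fingers, y is the line along which they close (so a half turn about z gives the same grasp; the last joint's range is limited). The gripper opens to 88 mm and grips with 3 to 60 N. Pads are 20 mm wide; open, the fingers measure 115 mm over their backs; the gripper's body (75 mm by 178 mm) begins 61 mm behind the grasp point.
Start: joints at [-1.175, 0.423, 1.63, -0, 1.089, -0.019], TCP at [251.895, -571.974, 222.675] pointing down, gripper open.
Joint ranges: [-3, 3], [-0.9, 2.11], [0.09, 2.58], [-1.31, 4.45], [0.11, 2.69], [-2.54, 2.54]. Speed limits (rad/s): [2.39, 2.39, 3.01, 3.14, 3.14, 3.14].

### API

Orientations are given as a rotation vector (axis times angle).
In Python, from workcell import ctrl gives the robot as it stands.
- The arm moves only by the shell command python3 -m pendant 'ROWS'. ROWS is a JSON object of lists of equal length, an entry for each row: "grip": the opening, from -1 (shut) to 1 (fully open); "linear": the shift along the tool's x, y, z in mm, a list of three; "angular": the turn, a rotation vector about the tool's x, y, z in rad, a list of three. In form: {"grip": [grip, ...], "linear": [[tx, ty, tz], ...], "angular": [[ax, ay, az], ...]}. A call has 1 to 12 rows; each row shifts and turns the commanded pose from where the row before left it, along the tool's axes as they then stand; what a row does not reach is not made up. A row lasts 1/12 s, in which the tool goes at most 41.7 mm and 7.16 degrees, less where a joint would pass 70% of its speed; a pose out of reach is approached as far as the arm can. A call with a gripper value outside its range is refused whole. The fingers move at their own pace and stop on an object; the grip force is fixed at half the most. Time passes only in rows, so rows that do not move let the fingers close. It gives the time, the measured TCP pose, the force, the opening and the grip force at its end, in the units of the state.
- ctrl.get_obs(): the state, without advancing time (a new reading comes with each control period).
- ctrl.get_image(name): name is "side" or "top"; returns the picture (480x640x3 uint8, red, green, blue); there is no depth.
- ctrl.camera_params(name): a dict with "vfov" (degrees; the focal length in pixels is half the picture's height over the tangent of half this angle, whatever the lens; pixels are square), "cx", "cy" (the principal point, pixels), "k1" (the pictures are not rectified: a ray, as slopes to the right and down, at radius r is drawn at 1 + k1 r^2 times it, then the intrinsics apply), "R" (3x3) and "t" (3): a world point X has camera coordinates R X + t. Camera axes: x right, y down, z forward; pixel columns grow to the right and rows downward; lengths in mm; the calibration is good to about 2 mm. A picture is of the moment at which its call begins. camera_params takes no time and is no camera call.
- ctrl.close_job(): hands the job in; it is judged then, once.
The state is a dict: "t": time; "qpos": joint angles; "qvel": joint speeds; "joint_torque": joint torques, N m; "ee_pos": TCP position; "orientation": TCP orientation; "ft_force": force on the tool from outside, world axes, zero at the start; "moment": the same for the moment, N m; "width": finger opening in mm; "grasp_force": force on a finger pad.
Only numpy, scipy, OpenCV 4.12 (cv2) and the standard library are available. Lean on these libraries where they do the work, as an engineer would, in place of code of your own. Each camera call takes 0.05 s, during which the arm holds its last target. There are 200 camera calls.

## Working session

There is one attempt and no reset: what is moved stays moved. The work goes in short steps, Python scripts to look and compute and a shell command to move; the robot and the scene stay as the last step left them, time stands still between calls to the robot, and variables do not carry over. Pictures are saved under pics/ and viewed, at most 10 in all, crops included, and the job is handed in when it is done.

```bash
mkdir -p pics; ls
python3 - <<'E'
from workcell import ctrl
import cv2
for n in("top","side"):
    cv2.imwrite(f"pics/{n}0.png",ctrl.get_image(n)[:,:,::-1])
    print(n,ctrl.camera_params(n))
print(ctrl.get_obs())
E
```

```text
pics
top {'vfov': 46.99517591338183, 'cx': 325.2390860660652, 'cy': 242.32368643183383, 'k1': -0.015376857776536867, 'R': array([[ 0.0272449 , -0.999601  ,  0.00745426],
       [-0.98631624, -0.02809427, -0.16245305],
       [ 0.16259765, -0.00292624, -0.98668812]]), 't': array([  -6.8881998 ,  516.00108255, 1419.68402359])}
side {'vfov': 43.35198887533076, 'cx': 311.3073317385415, 'cy': 240.13705440701904, 'k1': -0.09835084511652215, 'R': array([[-0.96485257, -0.26258757,  0.01035832],
       [-0.20318908,  0.72044192, -0.66308192],
       [ 0.1666545 , -0.64188099, -0.74847516]]), 't': array([ 466.86913868,  155.04951505, 1641.70443014])}
{'t': 0.1, 'qpos': array([-1.17500743e+00,  4.23758976e-01,  1.63060512e+00, -6.10370524e-06,
        1.08858454e+00, -1.89951629e-02]), 'qvel': array([ 0.00013659, -0.001864  , -0.00169632,  0.00075247, -0.00053816,
        0.00109986]), 'joint_torque': array([ 3.08713161e-04, -5.45614922e+01, -2.74324661e+01,  6.45172619e-02,
        1.87178969e-02, -1.33815041e-05]), 'ee_pos': array([ 251.7036256 , -571.53325874,  221.98614578]), 'orientation': array([-3.07296883e+00, -6.46610982e-01,  4.07081405e-04]), 'ft_force': array([-0.30561893,  0.16951908, -0.23767661]), 'moment': array([0.01700511, 0.0413825 , 0.04438605]), 'grasp_force': 0.0, 'width': 88.10966729941822}
```

View pics/top0.png

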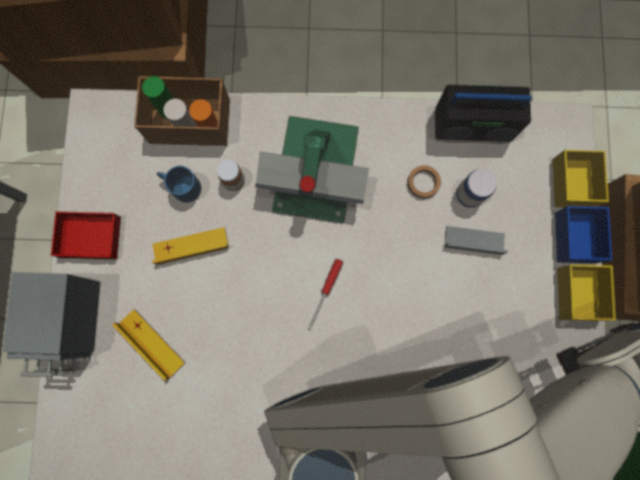

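View pics/side0.png

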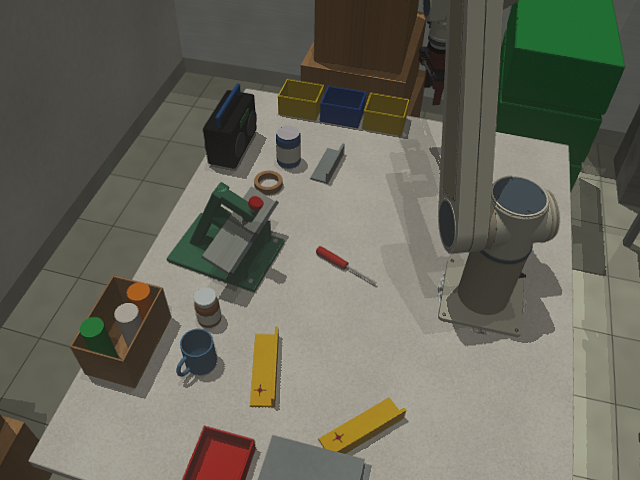

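The top view has x up and y to the left. Two yellow angles are visible, at (190,246) and (150,343). The first is farther right, so it is the work, with its mark at about (167,247). The bench punch knob is at (307,184). I'll enlarge both.

Run:
```python
import cv2,numpy as np
t=cv2.imread("pics/top0.png");s=cv2.imread("pics/side0.png")
def c(im,x,y,w,h,k): return cv2.resize(im[y:y+h,x:x+w],None,fx=k,fy=k,interpolation=cv2.INTER_CUBIC)
a=np.hstack([c(t,145,220,100,50,4),c(t,250,110,130,116,3)[:200,:0].reshape(200,0,3)])
# top press 130x116 x3=390x348 ; side press 130x116 x3 ; top angle 97x60 x4 ; side angle 
A=c(t,250,112,130,116,3);B=c(s,162,178,130,116,3)
C=c(t,146,220,97,60,4);D=c(s,235,318,97,100,4)[:,:390]
top=np.hstack([A,B]);bot=np.hstack([C,cv2.resize(c(s,225,320,97,96,1),None,fx=2.5,fy=2.5,interpolation=cv2.INTER_CUBIC)[:240,:388] if 0 else np.zeros((240,388,3),np.uint8)])
E2=c(s,240,322,48,92,2.6); bot=np.zeros((252,780,3),np.uint8);bot[:240,:388]=C
E3=cv2.rotate(c(s,240,322,50,92,4),cv2.ROTATE_90_COUNTERCLOCKWISE);bot[:200,392:392+368]=E3
cv2.imwrite("pics/z1.png",np.vstack([top,bot]))
```

```text
(no output)
```

View pics/z1.png

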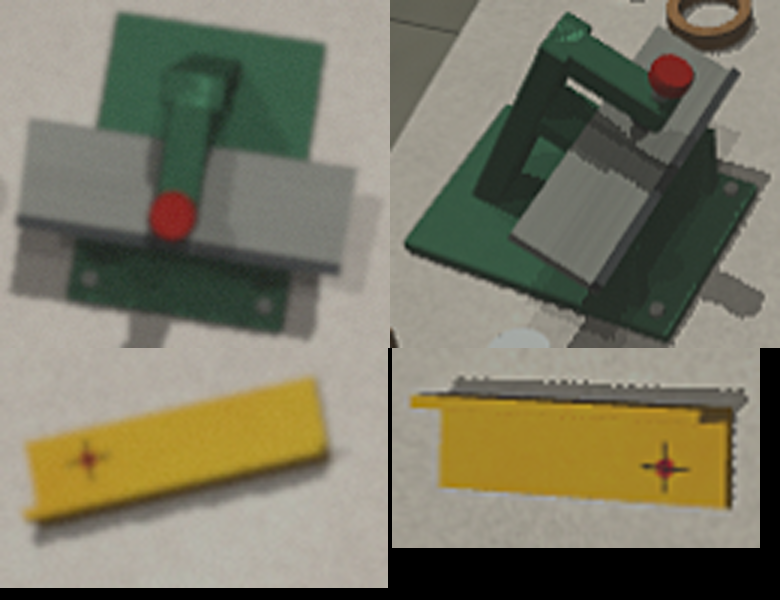

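```bash
cat > h.py <<'E'
import numpy as np,cv2
from workcell import ctrl
from scipy.optimize import least_squares
from scipy.spatial.transform import Rotation as Ro
P={n:ctrl.camera_params(n) for n in("top","side")}
def proj(n,X):
    p=P[n];c=np.atleast_2d(X)@np.array(p["R"]).T+p["t"];s=c[:,:2]/c[:,2:]
    s=s*(1+p["k1"]*(s**2).sum(1,keepdims=True));f=240/np.tan(np.radians(p["vfov"]/2))
    return s*f+[p["cx"],p["cy"]]
def pose2(v,L,z=0): # x,y,yaw
    return np.asarray(L,float)@Ro.from_euler('z',v[2]).as_matrix().T+[v[0],v[1],z]
def fit(v0,data):
    f=lambda v:np.concatenate([(proj(n,pose2(v,[L]))[0]-px) for n,L,px in data])
    r=least_squares(f,v0,loss='soft_l1');return r.x,r.fun.reshape(-1,2)
def bed(L): return np.asarray(L,float)@Ro.from_euler('y',-24,degrees=True).as_matrix().T+[0,0,130]
E
python3 - <<'E'
from h import *
t=lambda u,v,k,x,y:np.array([(u+.5)/k-.5+x,(v+.5)/k-.5+y])
TP=lambda u,v:t(u,v,3,250,112);SP=lambda u,v:t(u-390,v,3,162,178);TA=lambda u,v:t(u,v-348,4,146,220)
def SA(u,v): u-=392;v-=348;return t(199-v,u,4,240,322)
press=[("top",bed([43,140,0]),TP(30,120)),("top",bed([43,-140,0]),TP(355,168)),("top",bed([-48,140,7]),TP(18,217)),("top",bed([-48,-140,7]),TP(340,265)),
("top",[200,100,16],TP(118,13)),("top",[200,-100,16],TP(325,44)),("top",[-80,100,16],TP(68,298)),("top",[-80,-100,16],TP(285,331)),("top",bed([0,0,132]),TP(173,215)),
("side",bed([0,0,132]),SP(671,75)),("side",bed([43,140,0]),SP(510,236)),("side",bed([43,-140,0]),SP(660,27)),("side",bed([-48,-140,7]),SP(738,70)),
("side",[200,100,16],SP(405,245)),("side",[-80,100,16],SP(668,335)),("side",[-80,-100,16],SP(770,177))]
ang=[("top",[8,60,8],TA(88,460)),("top",[30,100,8],TA(25,443)),("top",[30,-100,8],TA(315,376)),("top",[-30,100,44],TA(30,517)),("top",[-30,-100,44],TA(328,456)),
("side",[8,60,8],SA(665,468)),("side",[30,100,8],SA(729,507)),("side",[30,-100,8],SA(441,487)),("side",[-30,-100,44],SA(412,397))]
for d,v0 in((press,[600,50,-.1]),(ang,[470,330,.2])):
    v,r=fit(v0,d);print(v,np.degrees(v[2]));print(np.c_[r].round(1).tolist())
    for n in("top","side"):
        v,_=fit(v0,[q for q in d if q[0]==n]);print(n,v)
E
```

```text
[ 6.69579450e+02  4.61764288e+01 -1.22259336e-01] -7.004943943310741
[[-0.3, -0.0], [1.2, 0.2], [-0.7, 3.5], [0.6, 3.6], [-0.8, -1.4], [0.8, -1.5], [-0.6, 0.0], [-0.2, -0.1], [0.2, 0.8], [0.9, -1.5], [0.3, -0.6], [-1.4, -0.7], [0.5, 0.9], [-1.7, -0.5], [-0.3, 0.3], [-4.3, 2.0]]
top [ 6.70323991e+02  4.61871241e+01 -1.23562108e-01]
side [ 6.68181615e+02  4.64499781e+01 -1.22926552e-01]
[5.02803399e+02 3.71943130e+02 2.60411484e-01] 14.920478947445961
[[0.4, -0.0], [0.1, -0.2], [-0.0, -0.2], [-1.1, 1.0], [-1.0, -1.0], [0.3, 0.2], [-0.3, -0.6], [0.1, -0.2], [0.5, -0.4]]
top [5.02412961e+02 3.71147651e+02 2.53242674e-01]
side [5.02931641e+02 3.72695702e+02 2.65779848e-01]
```

Fits: the angle is at (502.7, 371.8) with yaw 0.26, and the press is at (670, 46.2) with yaw -0.1225. I'll grip the flange at angle y = -25, clear of the head once it's in place, and work out the tool-frame moves.

```bash
cat >> h.py <<'E'
A=[502.7,371.8,.26]; B=[669.8,46.2,-.1225]
def tool(yaw,tilt=0): # tool z = -normal, tool y = +x of frame, tool x = +y
    return Ro.from_euler('z',yaw)*Ro.from_euler('y',-tilt,degrees=True)*Ro.from_matrix([[0,1,0],[1,0,0],[0,0,-1]])
def delta(p,R,start=None):
    o=ctrl.get_obs();p0,R0=(o["ee_pos"],Ro.from_rotvec(o["orientation"])) if start is None else start
    print("rot",(R0.inv()*R).as_rotvec().round(4),"lin before rot",R0.inv().apply(p-p0).round(1),"lin after rot",R.inv().apply(p-p0).round(1),"| world tgt",np.round(p,1),"f",o["ft_force"].round(1),"w",round(o["width"],1))
def ga(dz=0,gy=-25): return pose2(A,[[-26,gy,12+dz]])[0]
def gb(x=0,y=0,z=0,gy=-25): # bed-frame offset of the angle from final place
    return pose2(B,[bed([-34+x,gy-60+y,12+z])])[0]
E
python3 - <<'E'
from h import *
delta(ga(150),tool(A[2]))
E
```

```text
rot [-1.100e-03 -1.000e-03 -1.416e+00] lin before rot [ 580.3 -741.4   61. ] lin after rot [822.1 459.1  60. ] | world tgt [484. 341. 162.] f [-0.3  0.2 -0.2] w 88.1
```

```bash
python3 -m pendant '{"grip":[1,1,1,1,1,1,1,1,1,1,1,1],"linear":[[0,0,0],[0,0,0],[0,0,0],[0,0,0],[0,0,0],[0,0,0],[0,0,0],[0,0,0],[0,0,0],[0,0,0],[0,0,0],[0,0,0]],"angular":[[0,0,-0.118],[0,0,-0.118],[0,0,-0.118],[0,0,-0.118],[0,0,-0.118],[0,0,-0.118],[0,0,-0.118],[0,0,-0.118],[0,0,-0.118],[0,0,-0.118],[0,0,-0.118],[0,0,-0.118]]}'
python3 -m pendant '{"grip":[1,1,1,1,1,1,1,1,1,1,1,1],"linear":[[34,19,0],[34,19,0],[34,19,0],[34,19,0],[34,19,0],[34,19,0],[34,19,0],[34,19,0],[34,19,0],[34,19,0],[34,19,0],[34,19,0]],"angular":[[0,0,0],[0,0,0],[0,0,0],[0,0,0],[0,0,0],[0,0,0],[0,0,0],[0,0,0],[0,0,0],[0,0,0],[0,0,0],[0,0,0]]}'
python3 -m pendant '{"grip":[1,1,1,1,1,1,1,1,1,1,1,1],"linear":[[34,19,2],[34,19,2],[34,19,2],[34,19,2],[34,19,2],[34,19,2],[34,19,2],[34,19,2],[34,19,2],[34,19,2],[34,19,2],[30,17,2]],"angular":[[0,0,0],[0,0,0],[0,0,0],[0,0,0],[0,0,0],[0,0,0],[0,0,0],[0,0,0],[0,0,0],[0,0,0],[0,0,0],[0,0,0]]}'
python3 - <<'E'
from h import *
delta(ga(150),tool(A[2])); delta(ga(50),tool(A[2]))
E
```

```text
t: 1.1
ee_pos: [251.8, -571.7, 222.2]
orientation: [-1.907, -2.496, -0.001]
ft_force: [-0.1, -0.1, 0.3]
width: 87.9
grasp_force: 0.0
t: 2.1
ee_pos: [367.1, -117.2, 222.7]
orientation: [1.915, 2.49, 0.0]
ft_force: [1.0, -0.1, 0.7]
width: 88.1
grasp_force: 0.0
t: 3.1
ee_pos: [481.8, 331.8, 198.2]
orientation: [-1.914, -2.491, 0.0]
ft_force: [-0.0, -1.0, -0.2]
width: 87.4
grasp_force: 0.0
rot [-0.0004  0.      0.0008] lin before rot [ 8.2  4.5 36.2] lin after rot [ 8.2  4.5 36.2] | world tgt [484. 341. 162.] f [-0.  -1.  -0.2] w 87.4
rot [-0.0004  0.      0.0008] lin before rot [  8.2   4.5 136.2] lin after rot [  8.2   4.5 136.2] | world tgt [484. 341.  62.] f [-0.  -1.  -0.2] w 87.4
```

```bash
python3 -m pendant '{"grip":[1,1,1,1,1,1,1,1,1,1],"linear":[[4,2.5,30],[4,2,30],[0,0,30],[0,0,30],[0,0,20],[0,0,15],[0,0,12],[0,0,10],[0,0,0],[0,0,0]],"angular":[[0,0,0],[0,0,0],[0,0,0],[0,0,0],[0,0,0],[0,0,0],[0,0,0],[0,0,0],[0,0,0],[0,0,0]]}'
python3 - <<'E'
from h import *
delta(ga(0),tool(A[2]))
im={n:ctrl.get_image(n) for n in P}
a=cv2.resize(im["top"][205:295,130:263],None,fx=3,fy=3);b=cv2.resize(im["side"][300:420,220:353],None,fx=3,fy=3)
a=cv2.copyMakeBorder(a,0,b.shape[0]-a.shape[0],0,0,0)
cv2.imwrite("pics/g1.png",np.hstack([a,b])[:,:,::-1])
E
```

```text
t: 3.93
ee_pos: [484.2, 338.3, 21.6]
orientation: [-1.915, -2.491, 0.001]
ft_force: [0.1, -0.1, 0.6]
width: 87.6
grasp_force: 0.0
rot [-0.0003  0.0001 -0.    ] lin before rot [2.6 0.5 9.6] lin after rot [2.6 0.5 9.6] | world tgt [484. 341.  12.] f [ 0.1 -0.1  0.6] w 87.6
```

View pics/g1.png

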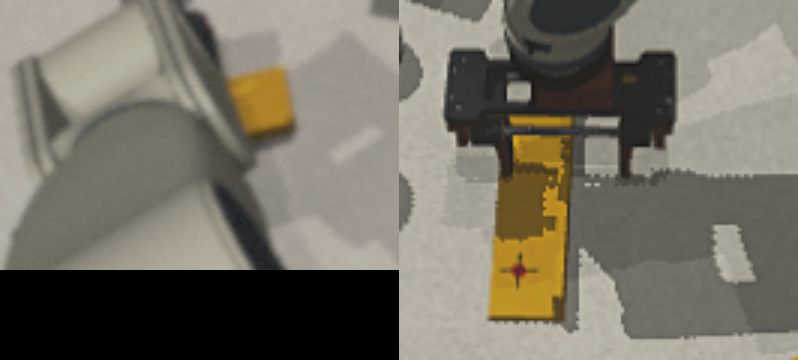

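The side view shows the fingers straddling the flange, at (505,160) and (627,160), with the flange edge at about 570. I'll go down the last 9 mm, close and lift.

```bash
python3 -m pendant '{"grip":[1,1,-1,-1,-1,-1,-1,-1,-1,-1,-1,-1],"linear":[[2,0,5],[0,0,4],[0,0,0],[0,0,0],[0,0,0],[0,0,0],[0,0,0],[0,0,0],[0,0,0],[0,0,0],[0,0,0],[0,0,0]],"angular":[[0,0,0],[0,0,0],[0,0,0],[0,0,0],[0,0,0],[0,0,0],[0,0,0],[0,0,0],[0,0,0],[0,0,0],[0,0,0],[0,0,0]]}'
python3 -m pendant '{"grip":[-1,-1,-1,-1,-1,-1,-1,-1],"linear":[[0,0,0],[0,0,0],[0,0,-5],[0,0,-15],[0,0,-20],[0,0,-20],[0,0,0],[0,0,0]],"angular":[[0,0,0],[0,0,0],[0,0,0],[0,0,0],[0,0,0],[0,0,0],[0,0,0],[0,0,0]]}'
python3 - <<'E'
from h import *
delta(gb(0,-75,60),tool(B[2],24));print(ctrl.get_obs()["ee_pos"])
E
```

```text
t: 5.03
ee_pos: [483.7, 340.3, 12.7]
orientation: [1.915, 2.491, 0.0]
ft_force: [-0.7, -0.8, 0.1]
width: 24.8
grasp_force: 0.0
t: 5.7
ee_pos: [483.9, 340.4, 73.1]
orientation: [1.914, 2.49, 0.002]
ft_force: [0.5, -0.1, -6.3]
width: 7.9
grasp_force: 30.0
rot [-0.4126 -0.0807  0.3768] lin before rot [-458.   -11.5 -109. ] lin after rot [-429.3  190.6  -34.3] | world tgt [ 590.4 -105.2  181.9] f [ 0.5 -0.1 -6.3] w 7.9
[483.85488773 340.3807056   73.09342643]
```

```bash
python3 -m pendant '{"grip":[-1,-1,-1,-1,-1,-1,-1,-1,-1,-1,-1,-1],"linear":[[0,0,-30],[0,0,-35],[0,0,-35],[0,0,-27],[0,0,0],[0,0,0],[0,0,0],[0,0,0],[0,0,0],[0,0,0],[0,0,0],[0,0,0]],"angular":[[0,0,0],[0,0,0],[0,0,0],[0,0,0],[0,0,0.0956],[0,0,0.0956],[0,0,0.0956],[0,0,0.0957],[-0.1047,0,0],[-0.1047,0,0],[-0.1047,0,0],[-0.1047,0,0]]}'
python3 - <<'E'
from h import *
T=tool(B[2],24);g=gb(0,-85,60);w=np.array([470,g[1]-10,220])
delta(w,T);delta(g,T,(w,T))
E
```

```text
t: 6.7
ee_pos: [482.5, 339.7, 198.1]
orientation: [2.097, 1.856, 0.395]
ft_force: [0.0, -2.0, -6.2]
width: 7.9
grasp_force: 30.0
rot [0.0007 0.0002 0.0007] lin before rot [-462.9   49.1   -1.9] lin after rot [-462.9   49.4   -2. ] | world tgt [ 470.  -125.2  220. ] f [ 0.  -2.  -6.2] w 7.9
rot [0. 0. 0.] lin before rot [24.5 91.4 82.4] lin after rot [24.5 91.4 82.4] | world tgt [ 589.1 -115.2  181.9] f [ 0.  -2.  -6.2] w 7.9
```

```bash
python3 -m pendant '{"grip":[-1,-1,-1,-1,-1,-1,-1,-1,-1,-1,-1,-1],"linear":[[-38.5,4,0],[-38.5,4,0],[-38.5,4,0],[-38.5,4,0],[-38.5,4,0],[-38.5,4,0],[-38.5,4,0],[-38.5,4,0],[-38.5,4,0],[-38.5,4,0],[-38.5,4,0],[-38.5,4,0]],"angular":[[0,0,0],[0,0,0],[0,0,0],[0,0,0],[0,0,0],[0,0,0],[0,0,0],[0,0,0],[0,0,0],[0,0,0],[0,0,0],[0,0,0]]}'
python3 -m pendant '{"grip":[-1,-1,-1,-1,-1,-1,-1,-1],"linear":[[0,0,0],[0,15,15],[4,20,20],[5,25,25],[5,20,15],[5,8,5],[5,0,0],[0,0,0]],"angular":[[0,0,0],[0,0,0],[0,0,0],[0,0,0],[0,0,0],[0,0,0],[0,0,0],[0,0,0]]}'
python3 - <<'E'
from h import *
T=tool(B[2],24)
delta(gb(0,-85,60),T);delta(gb(5,-85,20),T)
im={n:ctrl.get_image(n) for n in P}
a=cv2.resize(im["top"][110:240,250:410],None,fx=2.5,fy=2.5);b=cv2.resize(im["side"][160:290,162:322],None,fx=2.5,fy=2.5)
cv2.imwrite("pics/p1.png",np.hstack([a,b])[:,:,::-1])
E
```

```text
t: 7.7
ee_pos: [469.0, -118.8, 217.2]
orientation: [2.102, 1.859, 0.391]
ft_force: [0.9, 0.1, -5.7]
width: 7.6
grasp_force: 30.0
t: 8.37
ee_pos: [584.3, -106.4, 179.4]
orientation: [2.102, 1.861, 0.39]
ft_force: [-0.1, -0.5, -5.9]
width: 7.9
grasp_force: 30.0
rot [-0.0062 -0.0007  0.0009] lin before rot [-8.1  6.4  0. ] lin after rot [-8.1  6.4  0.1] | world tgt [ 589.1 -115.2  181.9] f [-0.1 -0.5 -5.9] w 7.9
rot [-0.0062 -0.0007  0.0009] lin before rot [-8.2 11.7 40. ] lin after rot [-8.1 11.4 40.1] | world tgt [ 609.8 -117.7  147.4] f [-0.1 -0.5 -5.9] w 7.9
```

View pics/p1.png

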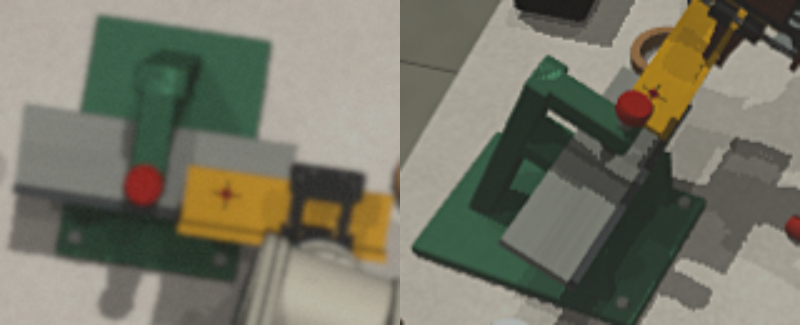

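```bash
cat >> h.py <<'E'
def tri(a,b,X0=(650,0,150)):
    return least_squares(lambda X:np.r_[proj("top",X)[0]-a,proj("side",X)[0]-b],X0).x
def tobed(X):
    v=Ro.from_euler('z',B[2]).inv().apply(np.asarray(X)-[B[0],B[1],130]);return Ro.from_euler('y',-24,degrees=True).inv().apply(v)
E
python3 - <<'E'
from h import *
q=lambda u,v,x,y:np.array([(u+.5)/2.5-.5+x,(v+.5)/2.5-.5+y])
X=tri(q(225.5,194,250,110),q(253.5,95,162,160));o=ctrl.get_obs()
mb=tobed(X);tb=tobed(o["ee_pos"]);print("mark bed",mb.round(1),"tcp bed",tb.round(1),"mark-tcp",(mb-tb).round(1),"nominal",[34,85,-4])
K=tri((307.3,183.4),(255.2,202.7));print("knob",tobed(K))
E
```

```text
mark bed [ -7.1 -74.8  66.5] tcp bed [ -40.1 -162.5   73.1] mark-tcp [33.1 87.7 -6.6] nominal [34, 85, -4]
knob [  0.36666572   0.97146313 125.8069379 ]
```

```bash
python3 -m pendant '{"grip":[-1,-1,-1,-1,-1,-1],"linear":[[0,5,10],[0,5,15],[0,0,15],[0,0,8],[0,0,2],[0,0,0]],"angular":[[0.003,0,0],[0.003,0,0],[0,0,0],[0,0,0],[0,0,0],[0,0,0]]}'
python3 - <<'E'
from h import *
o=ctrl.get_obs();print(tobed(o["ee_pos"]).round(1),o["ft_force"].round(1),o["moment"].round(2))
E
python3 -m pendant '{"grip":[-1,-1,-1,-1],"linear":[[0,0,1.5],[0,0,1.5],[0,0,0],[0,0,0]],"angular":[[0,0,0],[0,0,0],[0,0,0],[0,0,0]]}'
python3 - <<'E'
from h import *
o=ctrl.get_obs();print(tobed(o["ee_pos"]).round(1),o["ft_force"].round(1),o["moment"].round(2))
E
```

```text
t: 8.97
ee_pos: [614.3, -111.2, 138.8]
orientation: [2.105, 1.861, 0.387]
ft_force: [-0.1, 0.4, -4.8]
width: 8.0
grasp_force: 30.0
[ -29.1 -163.    22.6] [-0.1  0.4 -4.8] [-0.13  0.64  0.06]
t: 9.3
ee_pos: [616.2, -111.4, 137.3]
orientation: [2.103, 1.86, 0.388]
ft_force: [0.0, -0.2, -6.6]
width: 7.9
grasp_force: 30.0
[ -28.  -162.9   20.5] [ 0.  -0.2 -6.6] [-0.05  0.57 -0.03]
```

```bash
for i in 1; do python3 -m pendant '{"grip":[-1,-1,-1,-1,-1],"linear":[[0,0,1.5],[0,0,1.5],[0,0,1],[0,0,0],[0,0,0]],"angular":[[0,0,0],[0,0,0],[0,0,0],[0,0,0],[0,0,0]]}'; done
python3 - <<'E'
from h import *
o=ctrl.get_obs();print(tobed(o["ee_pos"]).round(1),o["ft_force"].round(1),o["moment"].round(2))
E
python3 -m pendant '{"grip":[-1,-1,-1,-1],"linear":[[0,0,1],[0,0,1],[0,0,0],[0,0,0]],"angular":[[0,0,0],[0,0,0],[0,0,0],[0,0,0]]}'
python3 - <<'E'
from h import *
o=ctrl.get_obs();print(tobed(o["ee_pos"]).round(1),o["ft_force"].round(1),o["moment"].round(2))
E
```

```text
t: 9.72
ee_pos: [617.9, -111.7, 133.4]
orientation: [2.103, 1.86, 0.388]
ft_force: [-2.2, -1.2, -3.1]
width: 7.8
grasp_force: 30.0
[ -28.  -163.    16.2] [-2.2 -1.2 -3.1] [0.05 0.48 0.08]
t: 10.05
ee_pos: [618.4, -111.9, 132.1]
orientation: [2.103, 1.859, 0.388]
ft_force: [-9.5, -2.0, 5.3]
width: 8.2
grasp_force: 30.0
[ -28.1 -163.2   14.8] [-9.5 -2.   5.3] [-0.31  0.58 -0.1 ]
```

```bash
python3 -m pendant '{"grip":[-1,-1,-1,-1,-1,-1,-1,-1,-1,-1],"linear":[[0,0,-2],[0,0,0],[5,0,0],[10,0,0],[15,0,0],[15,0,0],[15,0,0],[8,0,0],[3,0,0],[0,0,0]],"angular":[[0,0,0],[0,0,0],[0,0,0],[0,0,0],[0,0,0],[0,0,0],[0,0,0],[0,0,0],[0,0,0],[0,0,0]]}'
python3 - <<'E'
from h import *
o=ctrl.get_obs();print(tobed(o["ee_pos"]).round(1),o["ft_force"].round(1),o["moment"].round(2))
im={n:ctrl.get_image(n) for n in P}
a=cv2.resize(im["top"][130:225,250:383],None,fx=6,fy=6,interpolation=cv2.INTER_CUBIC)[:300];b=cv2.resize(im["side"][160:260,190:323],None,fx=6,fy=6,interpolation=cv2.INTER_CUBIC)
a=cv2.resize(im["top"][140:225,250:410],None,fx=5,fy=3.5*5/3.5)[:270] if 0 else cv2.resize(im["top"][150:210,250:410],None,fx=5,fy=5,interpolation=cv2.INTER_CUBIC)
b=cv2.resize(im["side"][183:243,200:360],None,fx=5,fy=5,interpolation=cv2.INTER_CUBIC)
cv2.imwrite("pics/p2.png",np.vstack([a,b])[:,:,::-1])
E
```

```text
t: 10.88
ee_pos: [626.4, -40.0, 132.8]
orientation: [2.102, 1.862, 0.388]
ft_force: [-0.8, -0.5, -5.8]
width: 7.9
grasp_force: 30.0
[-28.6 -90.8  15.8] [-0.8 -0.5 -5.8] [-0.05  0.58 -0.08]
```

View pics/p2.png

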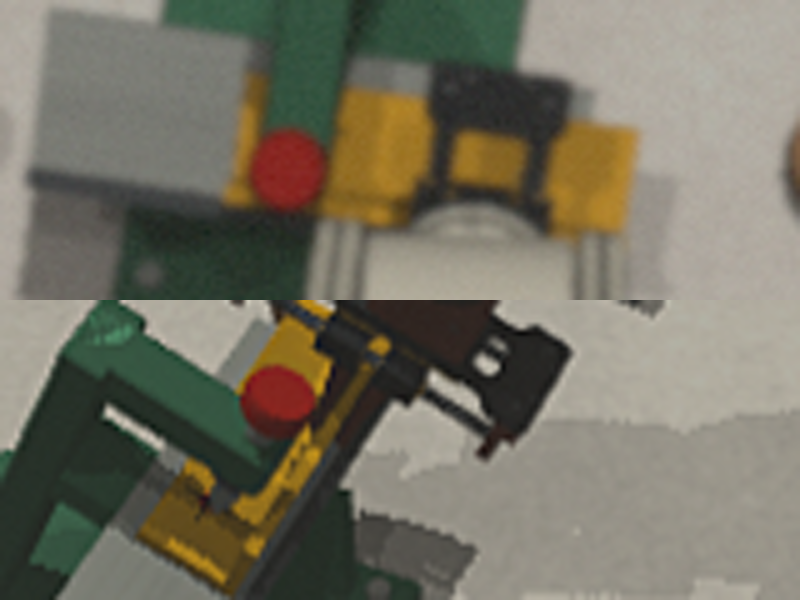

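Run:
```python
from h import *
q=lambda u,v,x,y:np.array([(u+.5)/5-.5+x,(v+.5)/5-.5+y])
T=lambda u,v:q(u,v,250,150);S=lambda u,v:q(u,v-300,200,183)
D=[("top",[30,100,8],T(248,72)),("top",[-30,100,44],T(226,205)),("top",[30,-100,8],T(637,128)),("top",[-30,-100,44],T(627,232)),("side",[30,100,8],S(140,535)),("side",[8,60,8],S(205,505))]
def pr(n,v,L): return proj(n,pose2(B,[bed(np.array(L,float)+[v[0]-8,v[1]-60,v[2]])]))[0]
for d in(D,D[:4],D[4:]):
    r=least_squares(lambda v:np.concatenate([pr(n,[v[0],v[1],1],L)-p for n,L,p in d]),[0,0]);print("mark x,y",r.x.round(2),r.fun.reshape(-1,2).round(1).tolist())
print("bed corner resid",proj("top",pose2(B,[bed([43,140,0])]))[0]-T(47,10), proj("side",pose2(B,[bed([0,0,132])]))[0]-S(278,388),proj("top",pose2(B,[bed([0,0,132])]))[0]-T(288,169))
```

```text
mark x,y [ 7.6  -4.03] [[-0.2, -0.8], [-0.3, -1.7], [1.0, -0.3], [-0.4, 4.8], [-1.4, -0.5], [-0.5, -0.3]]
mark x,y [ 8.82 -3.83] [[-0.2, -1.3], [-0.3, -2.2], [1.0, -0.8], [-0.4, 4.3]]
mark x,y [ 4.84 -4.6 ] [[-0.4, -0.1], [0.4, 0.1]]
bed corner resid [ 0.31893299 -0.05069487] [0.97371931 0.98511095] [0.2725266  0.68897876]
```

```bash
python3 -m pendant '{"grip":[-1,-1,-1,-1,-1,-1],"linear":[[2,-1,0],[1.6,-1,0],[0,-1,0],[0,-1,0],[0,0,0],[0,0,0]],"angular":[[0,0,0],[0,0,0],[0,0,0],[0,0,0],[0,0,0],[0,0,0]]}'
cat > s.py <<'E'
from h import *
o=ctrl.get_obs();R=Ro.from_euler('z',B[2])*Ro.from_euler('y',-24,degrees=True)
print(tobed(o["ee_pos"]).round(1),"F bed",R.inv().apply(o["ft_force"]).round(1),o["moment"].round(2))
E
python3 s.py
python3 -m pendant '{"grip":[-1,-1,-1,-1],"linear":[[0,-1,0],[0,-0.5,0],[0,0,0],[0,0,0]],"angular":[[0,0,0],[0,0,0],[0,0,0],[0,0,0]]}'; python3 s.py
```

```text
t: 11.48
ee_pos: [623.1, -37.2, 131.6]
orientation: [2.104, 1.86, 0.388]
ft_force: [0.4, -0.5, -5.9]
width: 7.8
grasp_force: 30.0
[-32.4 -88.5  16.1] F bed [-2.  -0.4 -5.6] [-0.09  0.56  0.03]
t: 11.82
ee_pos: [621.9, -36.9, 131.0]
orientation: [2.103, 1.86, 0.388]
ft_force: [-0.3, -0.5, -5.0]
width: 8.0
grasp_force: 30.0
[-33.8 -88.3  16.1] F bed [-2.3 -0.5 -4.5] [-0.1   0.66 -0.05]
```

```bash
python3 -m pendant '{"grip":[-1,-1,-1,-1],"linear":[[0,-0.7,0],[0,-0.5,0],[0,0,0],[0,0,0]],"angular":[[0,0,0],[0,0,0],[0,0,0],[0,0,0]]}'; python3 s.py
python3 -m pendant '{"grip":[-1,-1,-1,-1],"linear":[[0,-0.6,0],[0,-0.4,0],[0,0,0],[0,0,0]],"angular":[[0,0,0],[0,0,0],[0,0,0],[0,0,0]]}'; python3 s.py
```

```text
t: 12.15
ee_pos: [621.3, -36.8, 130.8]
orientation: [2.103, 1.859, 0.389]
ft_force: [1.8, -0.6, -4.5]
width: 7.8
grasp_force: 30.0
[-34.4 -88.3  16.2] F bed [-0.2 -0.4 -4.8] [-0.15  0.28 -0.23]
t: 12.48
ee_pos: [620.7, -36.7, 130.6]
orientation: [2.102, 1.859, 0.39]
ft_force: [5.2, -1.5, -5.7]
width: 7.9
grasp_force: 30.0
[-35.  -88.3  16.3] F bed [ 2.6 -0.9 -7.3] [-0.2  -0.25 -0.47]
```

```bash
python3 -m pendant '{"grip":[-1,-1,-1,-1,-1],"linear":[[0,0,1],[0,0,0.7],[0,0,0],[0,0,0],[0,0,0]],"angular":[[0,0,0],[0,0,0],[0,0,0],[0,0,0],[0,0,0]]}'; python3 s.py
python3 - <<'E'
from h import *
im={n:ctrl.get_image(n) for n in P}
a=cv2.resize(im["top"][150:195,250:383],None,fx=6,fy=6,interpolation=cv2.INTER_CUBIC)
b=cv2.resize(im["side"][200:254,215:348],None,fx=6,fy=6,interpolation=cv2.INTER_CUBIC)
cv2.imwrite("pics/p3.png",np.vstack([a,b])[:,:,::-1])
E
```

```text
t: 12.9
ee_pos: [621.3, -36.6, 129.2]
orientation: [2.102, 1.859, 0.39]
ft_force: [3.4, 0.9, 2.9]
width: 7.6
grasp_force: 30.0
[-35.1 -88.1  14.8] F bed [4.1 1.3 1.3] [-0.04 -0.58 -0.29]
```

View pics/p3.png

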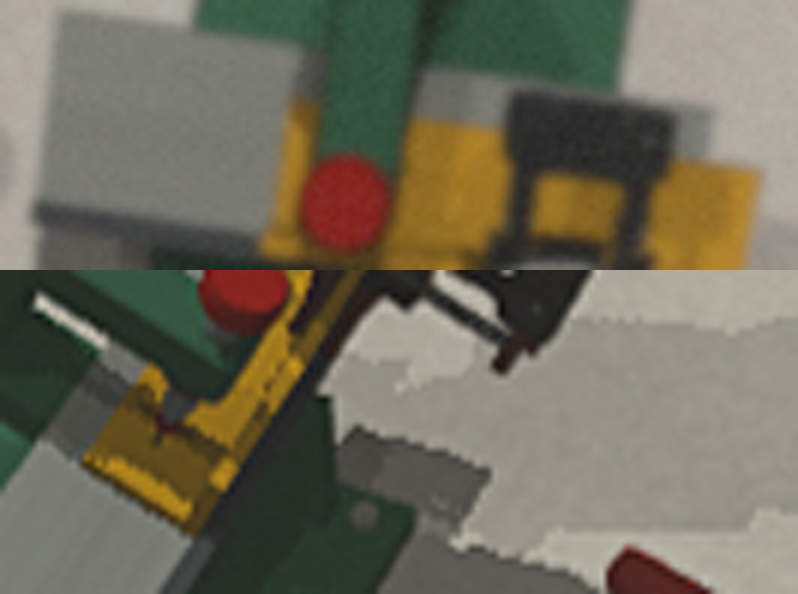

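Run:
```python
from h import *
q=lambda u,v,x,y:np.array([(u+.5)/6-.5+x,(v+.5)/6-.5+y])
T=lambda u,v:q(u,v,250,150);S=lambda u,v:q(u,v-270,215,200)
D=[("top",[30,100,8],T(292,98)),("top",[30,-100,8],T(762,170)),("side",[30,100,8],S(84,460)),("side",[8,60,8],S(166,428))]
def pr(n,v,L): return proj(n,pose2(B,[bed(np.array(L,float)+[v[0]-8,v[1]-60,v[2]])]))[0]
for d in(D[:1],D[1:2],D[2:3],D[3:],D):
    r=least_squares(lambda v:np.concatenate([pr(n,[v[0],v[1],0],L)-p for n,L,p in d]),[0,0]);print("mark x,y",r.x.round(2))
# bed reference corners, same method
for n,L,p in(("top",[43,140,0],T(60,10)),("top",[43,-140,0],T(712,107))):
    r=least_squares(lambda v:proj(n,pose2(B,[bed([v[0],v[1],0])]))[0]-p,[0,0]);print("bed",L,r.x.round(2))
for p in ((346,203),):
    r=least_squares(lambda v:proj("top",pose2(B,[bed([v[0],v[1],132])]))[0]-T(*p),[0,0]);print("knob top",r.x.round(2))
```

```text
mark x,y [ 0.48 -2.88]
mark x,y [-0.56 -1.91]
mark x,y [-0.81 -2.82]
mark x,y [-1.1  -1.37]
mark x,y [-0.47 -2.29]
bed [43, 140, 0] [ 43.84 139.42]
bed [43, -140, 0] [  43.46 -137.43]
knob top [1.47 0.71]
```

```bash
python3 -m pendant '{"grip":[-1,-1,-1,-1,-1,-1],"linear":[[0,0,-0.7],[0,0.7,-0.7],[1.7,0,0],[1.5,0,0],[0,0,0],[0,0,0]],"angular":[[0,0,0],[0,0,0],[0,0,0],[0,0,0],[0,0,0],[0,0,0]]}'; python3 s.py
cat > e.py <<'E'
from h import *
from scipy.ndimage import gaussian_filter1d
def scan(im,n,xs,z,ys,ch):
    out=[]
    for x in xs:
        px=proj(n,pose2(B,bed(np.c_[np.full(len(ys),x),ys,np.full(len(ys),z)]))).astype(np.float32)
        c=cv2.remap(im,px[:,:1],px[:,1:],cv2.INTER_LINEAR)[:,0].astype(float)
        s=c[:,0]-c[:,2] if ch=="y" else c.sum(1)
        g=np.abs(np.gradient(gaussian_filter1d(s,6)));i=g.argmax();w=slice(max(i-12,0),i+13);out.append((g[w]*ys[w]).sum()/g[w].sum())
    return np.median(out),np.std(out)
for n in("top","side"):
    im=ctrl.get_image(n)
    R=lambda a,b:np.arange(a,b,.25)
    print(n,"angle +y end",scan(im,n,range(-10,20,3),8,R(28,52),"y"), "-y end",scan(im,n,range(0,20,3),8,R(-175,-149),"y") if n=="top" else "")
    print("  bed +y",scan(im,n,range(-25,38,4) ,0,R(125,155),"s"),"-y",scan(im,n,range(26,40,2),0,R(-155,-125),"s"))
E
python3 e.py
```

```text
t: 13.5
ee_pos: [621.4, -33.9, 130.0]
orientation: [2.103, 1.86, 0.388]
ft_force: [5.4, -2.2, -1.6]
width: 7.9
grasp_force: 30.0
[-35.  -85.4  15.6] F bed [ 4.5 -1.5 -3.8] [-0.35 -0.6  -0.5 ]
top angle +y end (np.float64(41.12288206274196), np.float64(0.2318789870072705)) -y end (np.float64(-158.0213039218487), np.float64(0.14507239498752167))
  bed +y (np.float64(140.76130297209667), np.float64(0.2602303423632551)) -y (np.float64(-138.48239145379978), np.float64(0.2399850704521384))
side angle +y end (np.float64(38.817405774194384), np.float64(0.33810377625757504)) -y end 
  bed +y (np.float64(139.2454076666461), np.float64(0.1677591661938842)) -y (np.float64(-146.91106033662876), np.float64(2.045530768960969))
```

Angle ends relative to the bed ends put the mark at +0.4 mm (top) and -0.4 mm (side) along the ledge. I'll lower it and release.

```bash
python3 -m pendant '{"grip":[-1,-1,-1,-1,-0.7,-0.5,-0.3,-0.3,-0.3],"linear":[[0,0,0.8],[0,0,0.7],[0,0,0],[0,0,0],[0,0,0],[0,0,0],[0,0,0],[0,0,0],[0,0,0]],"angular":[[0,0,0],[0,0,0],[0,0,0],[0,0,0],[0,0,0],[0,0,0],[0,0,0],[0,0,0],[0,0,0]]}'; python3 s.py; python3 e.py
```

```text
t: 14.35
ee_pos: [621.2, -33.5, 128.3]
orientation: [2.104, 1.861, 0.387]
ft_force: [-0.1, 0.0, -0.4]
width: 30.5
grasp_force: 0.0
[-35.9 -85.1  14.1] F bed [-0.2  0.  -0.3] [-0.02  0.12 -0.02]
top angle +y end (np.float64(41.02321703392363), np.float64(0.19934381064338705)) -y end (np.float64(-158.0020064877768), np.float64(0.24340312583240767))
  bed +y (np.float64(140.96062979230186), np.float64(0.2774714787926978)) -y (np.float64(-138.53996418873012), np.float64(0.2264437535227591))
side angle +y end (np.float64(39.78545075783037), np.float64(0.2893784048330554)) -y end 
  bed +y (np.float64(139.23088401461342), np.float64(0.16451899525057848)) -y (np.float64(-146.1762287251609), np.float64(1.580387495206962))
```

```bash
python3 -m pendant '{"grip":[-0.3,-0.3,-0.3,-0.3,-0.3,-0.3,-0.3,-0.3],"linear":[[0,0,-5],[0,0,-20],[0,0,-30],[0,0,-35],[0,0,-35],[0,0,-25],[0,0,0],[0,0,0]],"angular":[[0,0,0],[0,0,0],[0,0,0],[0,0,0],[0,0,0],[0,0,0],[0,0,0],[0,0,0]]}'; python3 s.py; python3 e.py
cat > x.py <<'E'
from h import *
from e import gaussian_filter1d
im=ctrl.get_image("top");cv2.imwrite("pics/x.png",im[:,:,::-1])
for a,b,l,z,ch in((12,35,"leg far edge(22)",8,"y"),(32,56,"bed far edge(43)",0,"s")):
  xs=np.arange(a,b,.25)
  for y in(-130,-115,-60,-40,28):
    px=proj("top",pose2(B,bed(np.c_[xs,np.full(len(xs),y),np.full(len(xs),z)]))).astype(np.float32)
    c=cv2.remap(im,px[:,:1],px[:,1:],cv2.INTER_LINEAR)[:,0].astype(float);s=c[:,0]-c[:,2] if ch=="y" else c.sum(1)
    g=np.abs(np.gradient(gaussian_filter1d(s,6)));i=g.argmax();w=slice(max(i-12,0),i+13);print(l,y,round((g[w]*xs[w]).sum()/g[w].sum(),2))
E
python3 x.py
```

```text
t: 15.12
ee_pos: [562.5, -26.2, 268.2]
orientation: [2.101, 1.858, 0.391]
ft_force: [-0.2, -0.7, -1.1]
width: 30.9
grasp_force: 0.0
[-33.  -85.  165.9] F bed [-0.5 -0.7 -1. ] [0.03 0.09 0.03]
top angle +y end (np.float64(41.04803303114623), np.float64(0.1609071475196095)) -y end (np.float64(-158.00883712595711), np.float64(0.16104122088531103))
  bed +y (np.float64(140.9812234899229), np.float64(0.34637122662101755)) -y (np.float64(-138.5656113767616), np.float64(0.21003771297893364))
side angle +y end (np.float64(39.755424157815256), np.float64(0.28750324024380247)) -y end 
  bed +y (np.float64(139.25177683465427), np.float64(0.16720456854861565)) -y (np.float64(-147.08398480118038), np.float64(2.884775730957145))
top angle +y end (np.float64(41.05880792762093), np.float64(0.18155016437677754)) -y end (np.float64(-158.01005536689306), np.float64(0.14998478000427634))
  bed +y (np.float64(140.78473470969027), np.float64(0.33546165458673893)) -y (np.float64(-138.27477952191376), np.float64(0.21796395960954773))
side angle +y end (np.float64(39.74437382687407), np.float64(0.30855433922878117)) -y end 
  bed +y (np.float64(139.27850033643114), np.float64(0.17472383911122283)) -y (np.float64(-147.0647157961035), np.float64(2.892441284290936))
leg far edge(22) -130 21.03
leg far edge(22) -115 16.96
leg far edge(22) -60 17.13
leg far edge(22) -40 21.73
leg far edge(22) 28 22.22
bed far edge(43) -130 43.53
bed far edge(43) -115 43.24
bed far edge(43) -60 43.48
bed far edge(43) -40 43.67
bed far edge(43) 28 42.45
```

```bash
python3 -m pendant '{"grip":[-1,-1,-1,-1,-1,-1,-1,-1],"linear":[[22,9,0],[22,9,0],[22,9,0],[20,6.5,0],[0,0,8],[0,0,8],[0,0,0],[0,0,0]],"angular":[[0,0,0],[0,0,0],[0,0,0],[0,0,0],[0,0,0],[0,0,0],[0,0,0],[0,0,0]]}'; python3 s.py
python3 - <<'E'
from h import *
im={n:ctrl.get_image(n) for n in P}
a=cv2.resize(im["top"][140:220,250:383],None,fx=3,fy=3);b=cv2.resize(im["side"][160:240,190:323],None,fx=3,fy=3)
cv2.imwrite("pics/k1.png",np.hstack([a,b])[:,:,::-1])
E
```

```text
t: 16.03
ee_pos: [608.4, 53.5, 262.9]
orientation: [2.106, 1.861, 0.384]
ft_force: [-0.1, -0.6, -0.5]
width: 0.6
grasp_force: 0.0
[ -2.5  -0.2 146.6] F bed [-0.3 -0.6 -0.4] [-0.09  0.12  0.03]
```

View pics/k1.png

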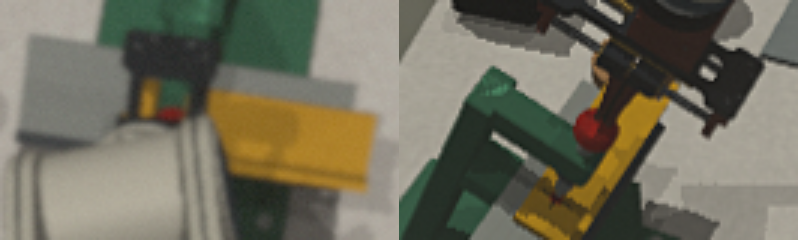

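The closed fingers sit just above the knob in the side view (tip near (605,112), knob at (595,130)). I'll shift 3 mm up the slope and go down in small steps.

```bash
python3 -m pendant '{"grip":[-1,-1,-1,-1,-1,-1,-1,-1],"linear":[[1,3,0],[0,0,3],[0,0,3],[0,0,3],[0,0,2],[0,0,1],[0,0,0],[0,0,0]],"angular":[[0,0,0],[0,0,0],[0,0,0],[0,0,0],[0,0,0],[0,0,0],[0,0,0],[0,0,0]]}'; python3 s.py
python3 -m pendant '{"grip":[-1,-1,-1,-1],"linear":[[0,0,1],[0,0,1],[0,0,0],[0,0,0]],"angular":[[0,0,0],[0,0,0],[0,0,0],[0,0,0]]}'; python3 s.py
python3 -m pendant '{"grip":[-1,-1,-1,-1],"linear":[[0,0,1],[0,0,1],[0,0,0],[0,0,0]],"angular":[[0,0,0],[0,0,0],[0,0,0],[0,0,0]]}'; python3 s.py
```

```text
t: 16.8
ee_pos: [617.0, 54.6, 255.0]
orientation: [2.103, 1.86, 0.388]
ft_force: [0.0, 1.1, 0.8]
width: 0.3
grasp_force: 0.0
[  2.1   1.9 135.9] F bed [0.2 1.1 0.8] [-0.02  0.12  0.  ]
t: 17.13
ee_pos: [617.8, 54.6, 253.3]
orientation: [2.103, 1.86, 0.388]
ft_force: [0.0, -1.0, -0.4]
width: 0.4
grasp_force: 0.0
[  2.1   1.9 134.1] F bed [-0.  -1.  -0.4] [-0.05  0.12  0.01]
t: 17.47
ee_pos: [618.7, 54.5, 251.7]
orientation: [2.103, 1.86, 0.388]
ft_force: [-1.6, 0.3, 2.1]
width: 0.4
grasp_force: 1.5
[  2.3   2.  132.2] F bed [-0.7  0.1  2.6] [-0.04  0.17 -0.01]
```

Contact at z = 132, as expected. The point meets the work after 8 mm of travel.

```bash
python3 -m pendant '{"grip":[-1,-1,-1,-1,-1,-1,-1],"linear":[[0,0,1.5],[0,0,1.5],[0,0,1.5],[0,0,1],[0,0,1],[0,0,0],[0,0,0]],"angular":[[0,0,0],[0,0,0],[0,0,0],[0,0,0],[0,0,0],[0,0,0],[0,0,0]]}'; python3 s.py
python3 -m pendant '{"grip":[-1,-1,-1,-1],"linear":[[0,0,0.7],[0,0,0.7],[0,0,0],[0,0,0]],"angular":[[0,0,0],[0,0,0],[0,0,0],[0,0,0]]}'; python3 s.py
```

```text
t: 18.05
ee_pos: [621.4, 54.1, 245.6]
orientation: [2.103, 1.86, 0.388]
ft_force: [-1.9, -0.3, 5.1]
width: 0.5
grasp_force: 2.3
[  2.3   1.9 125.6] F bed [ 0.4 -0.5  5.4] [-0.06  0.1  -0.02]
t: 18.38
ee_pos: [621.8, 54.0, 244.6]
orientation: [2.103, 1.86, 0.388]
ft_force: [-3.7, 0.6, 7.0]
width: 0.8
grasp_force: 4.0
[  2.3   1.9 124.5] F bed [-0.5  0.2  7.9] [-0.07  0.23 -0.04]
```

```bash
python3 -m pendant '{"grip":[-1,-1,-1,-1],"linear":[[0,0,0.5],[0,0,0.5],[0,0,0],[0,0,0]],"angular":[[0,0,0],[0,0,0],[0,0,0],[0,0,0]]}'; python3 s.py
python3 -m pendant '{"grip":[-1,-1,-1,-1],"linear":[[0,0,0.4],[0,0,0.3],[0,0,0],[0,0,0]],"angular":[[0,0,0],[0,0,0],[0,0,0],[0,0,0]]}'; python3 s.py
```

```text
t: 18.72
ee_pos: [622.0, 54.0, 244.4]
orientation: [2.103, 1.86, 0.388]
ft_force: [-9.8, 0.5, 15.1]
width: 0.4
grasp_force: 8.4
[  2.3   1.9 124.2] F bed [-2.8 -0.7 17.8] [-0.09  0.66 -0.07]
t: 19.05
ee_pos: [622.1, 54.0, 244.3]
orientation: [2.103, 1.859, 0.389]
ft_force: [-13.4, 0.5, 18.9]
width: 0.2
grasp_force: 11.5
[  2.4   1.9 124. ] F bed [-4.5 -1.1 22.7] [-0.15  1.05 -0.11]
```

The point is bearing with about 16 N beyond the spring force. I'll hold briefly, then lift off smoothly.

```bash
python3 -m pendant '{"grip":[-1,-1,-1,-1,-1,-1,-1,-1,-1,-1,-1,-1],"linear":[[0,0,0],[0,0,0],[0,0,0],[0,0,-1],[0,0,-1],[0,0,-2],[0,0,-3],[0,0,-4],[0,0,-8],[0,0,-20],[0,0,-30],[0,0,-30]],"angular":[[0,0,0],[0,0,0],[0,0,0],[0,0,0],[0,0,0],[0,0,0],[0,0,0],[0,0,0],[0,0,0],[0,0,0],[0,0,0],[0,0,0]]}'
python3 -m pendant '{"grip":[-1,-1,-1,-1],"linear":[[0,0,-20],[0,0,0],[0,0,0],[0,0,0]],"angular":[[0,0,0],[0,0,0],[0,0,0],[0,0,0]]}'; python3 s.py; python3 e.py
python3 - <<'E'
from h import *
im={n:ctrl.get_image(n) for n in P}
a=cv2.resize(im["top"][140:220,250:383],None,fx=3,fy=3);b=cv2.resize(im["side"][170:250,190:323],None,fx=3,fy=3)
cv2.imwrite("pics/k2.png",np.hstack([a,b])[:,:,::-1])
E
```

```text
t: 20.05
ee_pos: [581.7, 58.7, 333.2]
orientation: [2.105, 1.862, 0.384]
ft_force: [0.3, 0.0, 0.2]
width: 0.2
grasp_force: 0.0
t: 20.38
ee_pos: [574.7, 59.7, 350.8]
orientation: [2.104, 1.861, 0.386]
ft_force: [1.1, 0.2, -1.1]
width: 0.7
grasp_force: 0.0
[  2.1   1.8 240.8] F bed [ 0.6  0.3 -1.4] [-0.04  0.1  -0.01]
top angle +y end (np.float64(41.14792244847483), np.float64(0.18236396448488784)) -y end (np.float64(-158.00347678044614), np.float64(0.029980604515394173))
  bed +y (np.float64(140.7834843041423), np.float64(0.296904306332712)) -y (np.float64(-138.5364226965769), np.float64(0.2709325531335499))
side angle +y end (np.float64(39.658605909500714), np.float64(0.26931971701613283)) -y end 
  bed +y (np.float64(139.25507543271326), np.float64(0.17238480385697877)) -y (np.float64(-147.08188203841672), np.float64(2.914081774666476))
```

View pics/k2.png

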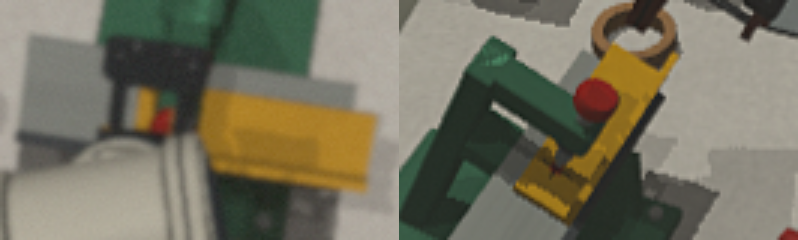

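The angle lies unmoved against the ledge, the knob is back up at (597,98) in the side view, and the gripper is clear.

```bash
python3 -c "
from workcell import ctrl
print(ctrl.close_job())"
```

```text
the job is handed in; nothing more can be done
None
```

I handed the job in at about 20 s, no verdict shown: the angle lies against the ledge with its mark within about 0.5 mm of the punch axis by camera, the point bore on it with roughly 16 N, the punch is back up and the gripper is clear.

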